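# Screw the lid onto the filled fastener tin

## Task

Close the filled fastener tin in the wooden cradle: set the red lid level on its neck and, pressing only lightly, turn it backwards (anticlockwise from above) until you feel it drop into the start of its thread. Then turn it forwards until it pulls down snug on the rubber seal without overtightening it, let go, and leave the other things on the bench where they are.

Things in the scene. Friction and masses are not known exactly. Their poses are not given: they have to be found in the camera images.
- lid_bar (a point): Red round screw lid, 69 mm across, loose, right way up on the bench (skirt down, 55.5 mm high in all). On its flat top (27.5 mm above the skirt's lower edge) stands a grip bar 54 mm long (lid's x), 12 mm wide (y), 28 mm high. This point: on the lid's axis, in the bar, 20 mm above the flat top, 47.5 mm above the skirt's edge; z up the axis. Fingertips can go down to the flat top.
- lid: The same lid (about 90 g), origin at the centre of its skirt's lower edge. Inside are three lugs. Right-hand thread: clockwise from above screws on. Set on the neck it rides on top of the thread; pressed with some 4 N and turned anticlockwise it climbs 1 mm per 20 deg until, within a third of a turn, it drops 6 mm off the crest into the thread starts (the push on the hand falls to nothing).
- tin_mouth (a point): Centre of the tin's mouth, at the top of the rubber seal, 146 mm above the bench; z up. The black neck is 49 mm across with a tapered rim; the lid goes over it with 1.4 mm play all round (off centre it hangs on the rim and pushes sideways). lid_bar is 26 to 32 mm above this point while the lid rides, 32 at the crest, 26 after the drop, 23 when the seal is touched, 20.5 to 22.3 snug.
- tin: Filled metal fastener tin, 110 mm across, fixed, in a wooden cradle (135 mm square board, 12 mm thick); origin under the board. From the drop the lid sinks 1 mm per 20 deg of forward turn. After 60 to 80 deg it meets the seal (8 N per mm), which pushes it up; at about 95 deg the thread bites, draws it down by itself and turning goes stiff (0.1 N m or so). 10 to 45 deg past the bite is snug.
- thread: The black three-start outer thread on the tin's neck, 58 mm across, fixed to the tin (same origin height + 12 mm). Its topmost point is 12 mm below the seal's top. Where its three starts lie round the neck is not known: they must be felt. It bears a push of up to 60 N.
- ubolt_a: Galvanized U-bolt lying on the bench, 64 by 78 mm, leave alone.
- ubolt_b: Galvanized U-bolt lying on the bench, 64 by 78 mm, leave alone.
- awl: Awl with walnut handle, 170 mm long, lying on the bench, leave alone.
- bracket: Zinc-plated corner bracket, 55 mm legs, on the bench, leave alone.
- tape: Yellow and black tape measure, 68 by 38 mm, 66 mm high, on the bench, leave alone.
- jar: Glass jar with steel cap, 60 mm across, 85 mm high, on the bench, leave alone.
Not all that is in view belongs to the job. Of the things that look like the lid, take the one that is farthest from the robot's base at the start.

How it is judged:
By the outcome, as a careful person would: the job done as asked, in the order asked, and still so for the second after the job is handed in, with the robot touching nothing.
It also fails if it takes over 72 s, if anything falls off the work surface, if the arm or the gripper's body presses on something with over 40 N, if the wrist force passes 120 N, or if a joint passes its speed limit or range.

## Robot

A 6-joint arm with a two-finger parallel gripper is mounted at the origin on the work surface. World frame = base frame: x ahead of the robot, y to its left, z up, the work surface at z = 0. Lengths are in m, angles in rad, forces in N, time in s.
With the tool pointing down it reaches from about 0.4 to 0.925 m from the base axis. Payload 3.4 kg.
Tool frame: the origin (TCP) lies at the very end of the fingers, on their centre line; the grasp point (between the pads) lies 19 mm behind it (env.grasp_offset is the distance from the TCP to the grasp point, in m); z points along the fingers, y is the direction in which the jaws open and shut (so a half turn about z gives the same grasp; the last joint's range is limited). The gripper opens to 85 mm and grips with 20 to 120 N. Pads are 22 mm wide; open, the fingers measure 114 mm over their backs; the gripper's body (76 mm by 85 mm) begins 54 mm behind the grasp point. The pads swing forward as they close: fully open they stand 13 mm farther back than shut.
Start: joints at [1.2, 0.307, 1.506, -0, 1.328, -0.073], TCP at [0.169, 0.55, 0.231] pointing down, gripper open.
Joint ranges: [-3.12, 3.12], [-1.05, 2.28], [0.14, 2.33], [-1.42, 4.57], [0.1, 2.73], [-2.68, 2.68]. Speed limits (rad/s): [2.57, 2.57, 3.14, 3.14, 3.14, 3.14].

## Interface

Orientations are given as [roll, pitch, yaw] about the fixed x, y, z axes, in that order (R = Rz(yaw) Ry(pitch) Rx(roll)).
In Python, from workcell import env gives the robot as it stands.
- The arm moves only by the tool apply_moves, never from a script. Its argument "deltas" is a list of rows, each an object of numbers: "tx", "ty", "tz": the shift along the tool's x, y, z in cm; "rx", "ry", "rz": the turn, a rotation vector about the tool's x, y, z in units of 5 degrees (1.0 is 5 degrees); "jaw": the closure, from -1 (fully open) to 1 (shut), so that 0 is half open. A call has 1 to 5 rows; each row is the pose to reach, as a shift and turn from the pose measured when the call began, along the tool's axes at that moment; what a row does not reach only later rows make up. A row lasts 1/12 s, in which the tool goes at most 41.7 mm and 7.16 degrees, less where a joint would pass 70% of its speed; a pose out of reach is approached as far as the arm can. A call with a gripper value outside its range is refused whole. The fingers move at their own pace and stop on an object; "force" is the grip in N (left out, the last holds). Time passes only in rows, so rows that repeat a pose let the fingers close. It gives the time, the measured TCP pose, the force and the opening at its end, in the units of the state.
- env.get_state(): the state, without advancing time (a new reading comes with each control period).
- env.camera(name): name is "scene" or "top" or "wrist"; returns (picture, depth): 400x640x3 uint8, red, green, blue; 400x640 float32, m along the optical axis (not along the pixel's ray), 0 where there is no reading.
- env.camera_params(name): a dict with "K" (3x3 intrinsics, pixels), "k1" (the pictures are not rectified: a ray, as slopes to the right and down, at radius r is drawn at 1 + k1 r^2 times it, then the intrinsics apply), "origin" and "rotation" of the camera in the world. Camera axes: x right, y down, z forward; pixel columns grow to the right and rows downward; lengths in m; the calibration is good to about 2 mm. A picture is of the moment at which its call begins: read the wrist's pose just before it. camera_params takes no time and is no camera call; for the wrist camera it gives the pose at the moment of the call.
- env.hand_in(): hands the job in, once; it reports no verdict.
Trained networks look in the newest picture that a camera, given by its name, has taken for a name from the list of things; names that differ only in an ending like _2 or _b are one class to them, and where a whole thing is asked for, a point or a joint stands for the part that bears it (a point fixed in the world has none). Each returns a list of dicts, best first, with "conf" (0 to 1); they miss things now and then, are a little off and sometimes report something else, mostly with a low value. They report only what shows in the picture. A call takes as long as a camera call. They do not tell look-alikes from the thing itself.
- env.boxes_of(camera, query): "position" ([column, row] as shares, 0 to 1, of the picture: columns of its width, rows of its height, amid what is visible of it).
- env.masks_of(camera, query): "pixels" (400x640 bool, what is visible of it) and "position" ([column, row] as shares, 0 to 1, of the picture: columns of its width, rows of its height, amid what is visible of it).
The state is a dict: "time_s": time; "joints": joint angles; "qvel": joint speeds; "joint_torque": joint torques, N m; "ee_pos": TCP position; "ee_rot": TCP orientation; "contact_force": force on the tool from outside, world axes, zero at the start; "wrist_torque": the same for the moment, N m; "grip_width": finger opening in m.
Only numpy, scipy, OpenCV 4.12 (cv2) and the standard library are available. Lean on these libraries where they do the work, as an engineer would, in place of code of your own. Each camera call takes 0.05 s, during which the arm holds its last target. There are 200 camera calls.

## Working session

There is one attempt and no reset: what is moved stays moved. The work goes in short steps, Python scripts to look and compute and a tool call to move; the robot and the scene stay as the last step left them, time stands still between calls to the robot, and variables do not carry over. Pictures are saved under pics/ and viewed, about 8 in all and at most 12, crops included, and the job is handed in when it is done.

Besides the shell and the picture viewer there is one more tool, called after "Call:" by a JSON object that holds its "api" and its "payload", one argument or row to a line. apply_moves: Moves the arm, as the interface text tells. Its arguments: {"type":"object","properties":{"deltas":{"type":"array","items":{"type":"object","properties":{"tx":{"type":"number"},"ty":{"type":"number"},"tz":{"type":"number"},"rx":{"type":"number"},"ry":{"type":"number"},"rz":{"type":"number"},"jaw":{"type":"number"}}}},"force":{"type":"number"}},"required":["deltas"]}

```bash
ls; mkdir -p pics; cat > h.py <<'E'
import numpy as np, cv2
from workcell import env
from scipy.spatial.transform import Rotation as R
def pix2world(p,u,v,d):
    K=np.array(p["K"]);k1=p["k1"]
    x=(np.asarray(u,float)-K[0,2])/K[0,0];y=(np.asarray(v,float)-K[1,2])/K[1,1]
    xd,yd=x.copy(),y.copy()
    for _ in range(10):
        s=1+k1*(x*x+y*y);x,y=xd/s,yd/s
    c=np.stack([x*d,y*d,d*np.ones_like(x)],-1)
    return c@np.array(p["rotation"]).T+np.array(p["origin"])
def cloud(p,depth,mask=None):
    m=depth>0
    if mask is not None:m&=mask
    v,u=np.nonzero(m)
    return pix2world(p,u,v,depth[v,u]),u,v
def save(n,im):cv2.imwrite("pics/"+n,im[:,:,::-1])
E
python3 - <<'E'
from h import *
for n in["top","scene"]:
    im,d=env.camera(n);p=env.camera_params(n);save(n+".png",im)
    np.savez("pics/"+n,im=im,d=d)
    print(n,np.array(p["origin"]).round(3),np.array(p["rotation"]).round(2).tolist(),p["k1"])
    for q in["lid","tin","thread"]:
        for m in env.masks_of(n,q):
            P,u,v=cloud(p,d,m["pixels"])
            z=np.percentile(P[:,2],95) if len(P) else 0
            T=P[P[:,2]>z-.006]
            print(q,round(m["conf"],2),(np.array(m["position"])*[640,400]).round(),m["pixels"].sum(),np.median(P,0).round(3),z.round(3),T.mean(0).round(3))
s=env.get_state();print(s)
E
```

```text
pics
top [ 0.446 -0.016  1.105] [-3.07, -0.01, -1.59] 0.030128777328564324Traceback (most recent call last):
  File "<stdin>", line 8, in <module>
  File "h.py", line 16, in cloud
    return pix2world(p,u,v,depth[v,u]),u,v
           ~~~~~~~~~^^^^^^^^^^^^^^^^^^
  File "h.py", line 11, in pix2world
    return c@np.array(p["rotation"]).T+np.array(p["origin"])
           ~~~~~~~~~~~~~~~~~~~~~~~~~~~^~~~~~~~~~~~~~~~~~~~~~
ValueError: operands could not be broadcast together with shapes (589,) (3,)
```

```bash
sed -i 's/c@np.array(p\["rotation"\]).T/c@R.from_euler("xyz",p["rotation"]).as_matrix().T/' h.py
python3 - <<'E'
from h import *
for n in["top","scene"]:
    im,d=env.camera(n);p=env.camera_params(n);save(n+".png",im)
    np.savez("pics/"+n,im=im,d=d)
    print(n,np.array(p["origin"]).round(3),np.array(p["rotation"]).round(2).tolist(),p["k1"])
    for q in["lid","tin","thread"]:
        for m in env.masks_of(n,q):
            P,u,v=cloud(p,d,m["pixels"])
            if len(P)<5: print(q,m["conf"],m["position"]);continue
            z=np.percentile(P[:,2],95)
            T=P[P[:,2]>z-.006]
            print(q,round(m["conf"],2),(np.array(m["position"])*[640,400]).round(),m["pixels"].sum(),np.median(P,0).round(3),z.round(3),T.mean(0).round(3))
s=env.get_state();print(s)
E
```

```text
top [ 0.446 -0.016  1.105] [-3.07, -0.01, -1.59] 0.030128777328564324
lid 0.96 [392. 292.] 606 [ 0.303 -0.2    0.028] 0.056 [ 0.3   -0.204  0.055]
lid 0.91 [428. 254.] 574 [ 0.391 -0.295  0.028] 0.056 [ 0.389 -0.298  0.055]
lid 0.89 [434. 199.] 561 [ 0.519 -0.316  0.029] 0.056 [ 0.52  -0.322  0.055]
lid 0.78 [477. 281.] 573 [ 0.314 -0.415  0.029] 0.056 [ 0.311 -0.42   0.055]
tin 0.67 [300. 186.] 2618 [0.563 0.034 0.1  ] 0.14 [0.57  0.039 0.143]
scene [0.986 0.529 1.299] [-2.59, 0.01, 2.46] -0.034600978874659905
lid 0.89 [304. 139.] 360 [ 0.398 -0.291  0.03 ] 0.058 [ 0.39  -0.298  0.057]
lid 0.8 [341. 141.] 377 [ 0.308 -0.196  0.03 ] 0.057 [ 0.3   -0.204  0.056]
lid 0.75 [299. 104.] 332 [ 0.317 -0.413  0.028] 0.057 [ 0.312 -0.417  0.056]
lid 0.74 [265. 152.] 399 [ 0.526 -0.314  0.029] 0.058 [ 0.525 -0.321  0.056]
tin 0.8 [327. 243.] 2186 [0.59  0.061 0.096] 0.14 [0.575 0.042 0.142]
thread 0.62 [328. 228.] 25 [0.591 0.058 0.131] 0.137 [0.591 0.057 0.135]
{'time_s': 0.5, 'joints': array([ 1.19951379e+00,  3.06841490e-01,  1.50643224e+00,  1.69638692e-05,
        1.32838420e+00, -7.34902062e-02]), 'qvel': array([ 0.00014048, -0.00035557, -0.00262465, -0.00189887,  0.00022675,
       -0.00091445]), 'joint_torque': array([-1.02434431e-03, -4.57039368e+01, -2.52077401e+01, -3.07491619e-04,
        2.83567751e-03, -2.05745074e-07]), 'ee_pos': array([0.16872125, 0.54968355, 0.23126891]), 'ee_rot': array([-3.14152876e+00, -2.12164587e-05,  2.84379625e+00]), 'contact_force': array([-0.49891692, -0.06269814, -0.22881344]), 'wrist_torque': array([-0.00404227,  0.01515566, -0.05277582]), 'grip_width': 0.08555063851024386}
```

View pics/top.png

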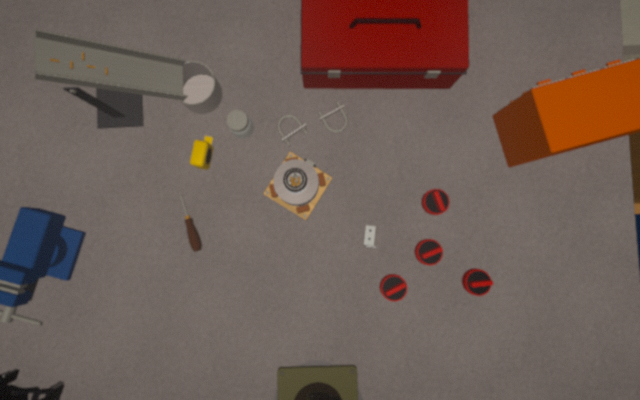

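View pics/scene.png

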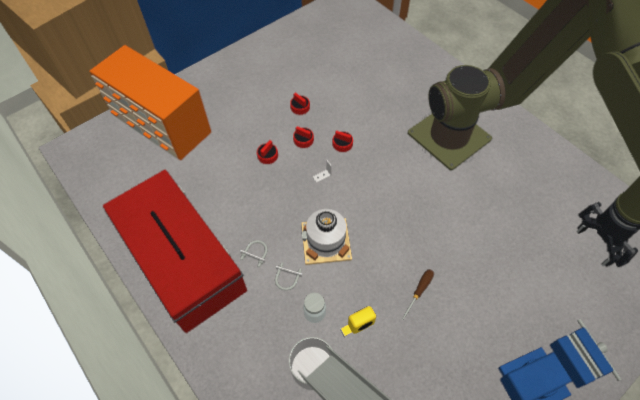

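```bash
python3 - <<'E'
from h import *
f=np.load("pics/top.npz");im,d=f["im"],f["d"];p=env.camera_params("top")
P,u,v=cloud(p,d)
for c in[(.3,-.203),(.389,-.298),(.52,-.322),(.311,-.418)]:
    m=(np.hypot(P[:,0]-c[0],P[:,1]-c[1])<.045)&(P[:,2]>.045)
    T=P[m];a=np.linalg.svd((T-T.mean(0))[:,:2])[2][0]
    print(c,m.sum(),T.mean(0).round(4),np.degrees(np.arctan2(a[1],a[0])).round(1),np.ptp((T[:,:2]@a)).round(3),"dist",np.hypot(*T.mean(0)[:2]).round(3))
# neck
m=(np.hypot(P[:,0]-.57,P[:,1]-.039)<.04)&(P[:,2]>.13)
T=P[m];print(m.sum(),T.mean(0).round(4),T.min(0),T.max(0))
print(env.camera_params("wrist"))
save("crop.png",cv2.resize(im[160:320,360:520],(640,640))[:600])
E
```

```text
(0.3, -0.203) 113 [ 0.3005 -0.2033  0.054 ] 116.7 0.053 dist 0.363
(0.389, -0.298) 110 [ 0.3894 -0.2977  0.0546] -68.7 0.053 dist 0.49
(0.52, -0.322) 112 [ 0.5197 -0.3211  0.0542] -161.0 0.052 dist 0.611
(0.311, -0.418) 114 [ 0.3107 -0.4199  0.0543] 96.1 0.052 dist 0.522
253 [0.5708 0.0387 0.1399] [0.5445332  0.01262234 0.13000272] [0.59990885 0.06763017 0.15103013]
{'K': array([[339.22413243,   0.        , 316.08154455],
       [  0.        , 339.22413243, 196.35569761],
       [  0.        ,   0.        ,   1.        ]]), 'k1': -0.03283453748626962, 'origin': array([0.09000178, 0.57296232, 0.37368278]), 'rotation': array([2.81638722e+00, 4.16611651e-04, 1.27269067e+00])}
```

View pics/crop.png

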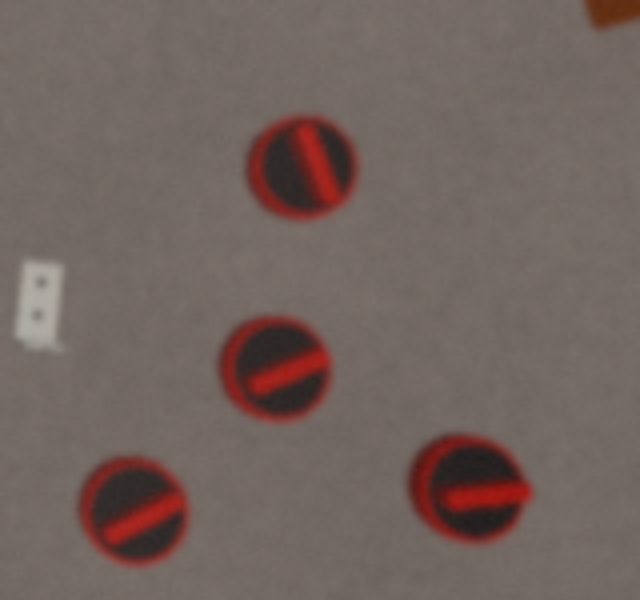

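Call:
{"api": "apply_moves", "payload": {
  "deltas": [
    {"jaw":-1,"tz":-2}
  ]
}}

```text
schema error: expected keys tx, ty, tz, rx, ry, rz, jaw
```

Look-alikes at top pixels: (392,292) at 0.36 m from the base, (428,254) at 0.49 m, (477,281) at 0.52 m and (434,199) at 0.61 m. The farthest is (434,199), the upper one in the crop, so that is the lid. I'm moving over the tin first to measure the mouth.

Call:
{"api": "apply_moves", "payload": {
  "deltas": [
    {"tx":-3.3,"ty":-2.3,"tz":-1.2,"rx":0,"ry":0,"rz":0,"jaw":-1},
    {"tx":-6.7,"ty":-4.6,"tz":-2.5,"rx":0,"ry":0,"rz":0,"jaw":-1},
    {"tx":-10,"ty":-7,"tz":-3.7,"rx":0,"ry":0,"rz":0,"jaw":-1},
    {"tx":-13.3,"ty":-9.3,"tz":-5,"rx":0,"ry":0,"rz":0,"jaw":-1},
    {"tx":-16.6,"ty":-11.6,"tz":-6,"rx":0,"ry":0,"rz":0,"jaw":-1}
  ]
}}

```text
time_s: 0.92
ee_pos: [0.2924, 0.3911, 0.2916]
ee_rot: [3.141, 0.001, 2.845]
contact_force: [1.0, 0.4, -0.1]
grip_width: 0.0855
```

Call:
{"api": "apply_moves", "payload": {
  "deltas": [
    {"tx":-3.3,"ty":-2.3,"tz":0,"rx":0,"ry":0,"rz":0,"jaw":-1},
    {"tx":-6.7,"ty":-4.6,"tz":0,"rx":0,"ry":0,"rz":0,"jaw":-1},
    {"tx":-10,"ty":-7,"tz":0,"rx":0,"ry":0,"rz":0,"jaw":-1},
    {"tx":-13.3,"ty":-9.3,"tz":0,"rx":0,"ry":0,"rz":0,"jaw":-1},
    {"tx":-16.6,"ty":-11.6,"tz":0,"rx":0,"ry":0,"rz":0,"jaw":-1}
  ]
}}

```text
time_s: 1.33
ee_pos: [0.418, 0.2299, 0.292]
ee_rot: [3.14, 0.001, 2.845]
contact_force: [0.1, 1.2, 0.9]
grip_width: 0.0855
```

Call:
{"api": "apply_moves", "payload": {
  "deltas": [
    {"tx":-3.3,"ty":-2.3,"tz":0,"rx":0,"ry":0,"rz":0,"jaw":-1},
    {"tx":-6.7,"ty":-4.6,"tz":0,"rx":0,"ry":0,"rz":0,"jaw":-1},
    {"tx":-10,"ty":-7,"tz":0,"rx":0,"ry":0,"rz":0,"jaw":-1},
    {"tx":-13.3,"ty":-9.3,"tz":0,"rx":0,"ry":0,"rz":0,"jaw":-1},
    {"tx":-16.6,"ty":-11.6,"tz":0,"rx":0,"ry":0,"rz":0,"jaw":-1}
  ]
}}

```text
time_s: 1.75
ee_pos: [0.5437, 0.0684, 0.2922]
ee_rot: [3.14, 0.002, 2.844]
contact_force: [0.2, 0.6, -0.8]
grip_width: 0.0854
```

Call:
{"api": "apply_moves", "payload": {
  "deltas": [
    {"tx":0,"ty":0,"tz":0,"rx":0,"ry":0,"rz":7,"jaw":-1},
    {"tx":0,"ty":0,"tz":0,"rx":0,"ry":0,"rz":7,"jaw":-1},
    {"tx":0,"ty":0,"tz":0,"rx":0,"ry":0,"rz":7,"jaw":-1},
    {"tx":0,"ty":0,"tz":0,"rx":0,"ry":0,"rz":7,"jaw":-1},
    {"tx":0,"ty":0,"tz":0,"rx":0,"ry":0,"rz":7,"jaw":-1}
  ]
}}

```text
time_s: 2.17
ee_pos: [0.5438, 0.0681, 0.2921]
ee_rot: [3.139, 0.0, 2.227]
contact_force: [0.6, -0.0, 0.4]
grip_width: 0.0854
```

Call:
{"api": "apply_moves", "payload": {
  "deltas": [
    {"tx":0,"ty":0,"tz":0,"rx":0,"ry":0,"rz":7,"jaw":-1},
    {"tx":0,"ty":0,"tz":0,"rx":0,"ry":0,"rz":7,"jaw":-1},
    {"tx":0,"ty":0,"tz":0,"rx":0,"ry":0,"rz":7,"jaw":-1},
    {"tx":0,"ty":0,"tz":0,"rx":0,"ry":0,"rz":7,"jaw":-1},
    {"tx":0,"ty":0,"tz":0,"rx":0,"ry":0,"rz":7,"jaw":-1}
  ]
}}

```text
time_s: 2.58
ee_pos: [0.5437, 0.0681, 0.2922]
ee_rot: [3.139, -0.001, 1.61]
contact_force: [-0.6, 0.3, -0.3]
grip_width: 0.0854
```

```bash
cat >> h.py <<'E'
def to(xyz,yaw_deg):
    s=env.get_state();M=R.from_euler("xyz",s["ee_rot"])
    dt=M.inv().apply(np.array(xyz)-s["ee_pos"])*100
    T=R.from_euler("xyz",[np.pi,0,np.radians(yaw_deg)])
    r=np.degrees((M.inv()*T).as_rotvec())/5
    print("t",round(s["time_s"],2),"pos",s["ee_pos"].round(4),"rpy",np.degrees(s["ee_rot"]).round(2),"q6",s["joints"][5].round(2),"F",s["contact_force"].round(2),"tau",s["wrist_torque"].round(3),"w",round(s["grip_width"],4))
    print("  delta t",dt.round(2),"r",r.round(2))
E
python3 - <<'E'
from h import *
to([.5708,.0387,.29],90)
E
```

```text
t 2.58 pos [0.5437 0.0681 0.2922] rpy [ 1.7988e+02 -8.0000e-02  9.2230e+01] q6 0.01 F [-0.59  0.26 -0.3 ] tau [-0.044  0.038  0.036] w 0.0854
  delta t [-3.04  2.59  0.22] r [ 0.02 -0.02  0.45]
```

```bash
cat > neck.py <<'E'
from h import *
import sys
p=env.camera_params("wrist");im,d=env.camera("wrist");save(sys.argv[1],im);np.savez("pics/w",im=im,d=d)
P,u,v=cloud(p,d);c=np.array([.5708,.0387])
for it in range(3):
    r=np.hypot(*(P[:,:2]-c).T)
    m=(r<.033)&(P[:,2]>.12)
    T=P[m]
    top=T[(T[:,2]>.140)&(np.hypot(*(T[:,:2]-c).T)>.012)&(T[:,2]<.152)]
    A=np.c_[2*top[:,:2],np.ones(len(top))];s=np.linalg.lstsq(A,(top[:,:2]**2).sum(1),rcond=None)[0]
    print("n",len(top),"mean",top.mean(0).round(4),"circ",s[:2].round(4),"mid",((top.min(0)+top.max(0))/2).round(4),np.ptp(top,axis=0).round(4),"z95",np.percentile(top[:,2],[50,95]).round(4))
    c=(top.min(0)+top.max(0))[:2]/2
for lo in np.arange(.0,.045,.004):
    m=(r>=lo)&(r<lo+.004)&(P[:,2]>.05);print(round(lo*1e3),m.sum(),np.percentile(P[m,2],[10,50,90]).round(4))
E
python3 neck.py w1.png
```

```text
n 860 mean [0.5724 0.0436 0.1443] circ [0.573  0.0406] mid [0.5732 0.041  0.1438] [0.0474 0.0461 0.0076] z95 [0.1451 0.1468]
n 860 mean [0.5724 0.0436 0.1443] circ [0.573  0.0406] mid [0.5732 0.041  0.1438] [0.0474 0.0461 0.0076] z95 [0.1451 0.1468]
n 860 mean [0.5724 0.0436 0.1443] circ [0.573  0.0406] mid [0.5732 0.041  0.1438] [0.0474 0.0461 0.0076] z95 [0.1451 0.1468]
0 45 [0.1187 0.1205 0.122 ]
4 151 [0.1204 0.1225 0.124 ]
8 204 [0.1219 0.1235 0.1253]
12 121 [0.1166 0.1223 0.1252]
16 529 [0.1126 0.1452 0.1466]
20 1280 [0.1182 0.1397 0.3151]
24 1012 [0.1089 0.1323 0.3292]
28 1039 [0.1079 0.133  0.3562]
32 1282 [0.1065 0.3177 0.3577]
36 2106 [0.1049 0.3422 0.3696]
40 6195 [0.1044 0.3574 0.3728]
44 6263 [0.1023 0.3674 0.3774]
```

View pics/w1.png

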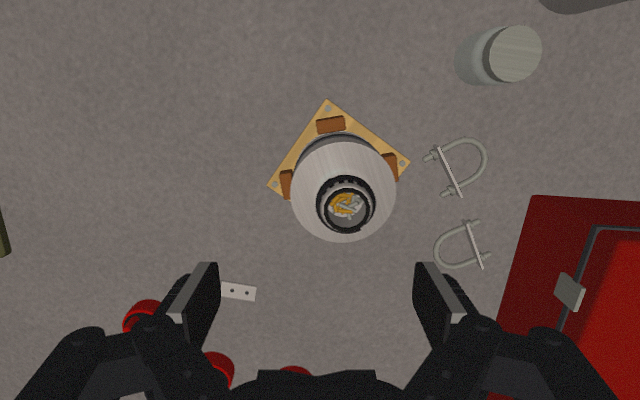

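The wrist picture shows the neck at pixel (345,205). I'm turning the hand for a second view from another yaw, so that the hand-eye bias cancels.

Call:
{"api": "apply_moves", "payload": {
  "deltas": [
    {"tx":0,"ty":0,"tz":0,"rx":0,"ry":0,"rz":7,"jaw":-1},
    {"tx":0,"ty":0,"tz":0,"rx":0,"ry":0,"rz":7,"jaw":-1},
    {"tx":0,"ty":0,"tz":0,"rx":0,"ry":0,"rz":7,"jaw":-1},
    {"tx":0,"ty":0,"tz":0,"rx":0,"ry":0,"rz":7,"jaw":-1},
    {"tx":0,"ty":0,"tz":0,"rx":0,"ry":0,"rz":7,"jaw":-1}
  ]
}}

```text
time_s: 3.05
ee_pos: [0.5437, 0.0681, 0.2922]
ee_rot: [3.141, -0.002, 0.991]
contact_force: [0.6, 0.7, -0.6]
grip_width: 0.0854
```

Call:
{"api": "apply_moves", "payload": {
  "deltas": [
    {"tx":0,"ty":0,"tz":0,"rx":0,"ry":0,"rz":7,"jaw":-1},
    {"tx":0,"ty":0,"tz":0,"rx":0,"ry":0,"rz":7,"jaw":-1},
    {"tx":0,"ty":0,"tz":0,"rx":0,"ry":0,"rz":7,"jaw":-1},
    {"tx":0,"ty":0,"tz":0,"rx":0,"ry":0,"rz":7,"jaw":-1},
    {"tx":0,"ty":0,"tz":0,"rx":0,"ry":0,"rz":7.5,"jaw":-1}
  ]
}}

```text
time_s: 3.47
ee_pos: [0.5437, 0.0681, 0.2923]
ee_rot: [-3.141, -0.003, 0.366]
contact_force: [-1.3, 0.5, 0.0]
grip_width: 0.0852
```

```bash
python3 neck.py w2.png|head -3; python3 - <<'E'
from h import *
to([.52,-.315,.2],19)
E
```

```text
n 948 mean [0.5745 0.0416 0.1442] circ [0.5732 0.04  ] mid [0.5729 0.0395 0.1438] [0.0472 0.0465 0.0075] z95 [0.145  0.1466]
n 948 mean [0.5745 0.0416 0.1442] circ [0.5732 0.04  ] mid [0.5729 0.0395 0.1438] [0.0472 0.0465 0.0075] z95 [0.145  0.1466]
n 948 mean [0.5745 0.0416 0.1442] circ [0.5732 0.04  ] mid [0.5729 0.0395 0.1438] [0.0472 0.0465 0.0075] z95 [0.145  0.1466]
t 3.52 pos [0.5436 0.0681 0.2922] rpy [-1.7997e+02 -1.4000e-01  2.0620e+01] q6 1.26 F [ 0.5   0.25 -0.33] tau [-0.037  0.056 -0.072] w 0.0855
  delta t [-15.73  35.03   9.16] r [-0.01 -0.03  0.32]
```

Call:
{"api": "apply_moves", "payload": {
  "deltas": [
    {"tx":-1.6,"ty":3.5,"tz":0,"rx":0,"ry":0,"rz":0.3,"jaw":-1},
    {"tx":-3.1,"ty":7,"tz":0,"rx":0,"ry":0,"rz":0.3,"jaw":-1},
    {"tx":-4.7,"ty":10.5,"tz":0,"rx":0,"ry":0,"rz":0.3,"jaw":-1},
    {"tx":-6.2,"ty":14,"tz":0,"rx":0,"ry":0,"rz":0.3,"jaw":-1},
    {"tx":-7.8,"ty":17.5,"tz":0,"rx":0,"ry":0,"rz":0.3,"jaw":-1}
  ]
}}

```text
time_s: 3.93
ee_pos: [0.5321, -0.1246, 0.2921]
ee_rot: [-3.141, -0.003, 0.34]
contact_force: [0.6, -0.2, -0.6]
grip_width: 0.0854
```

Call:
{"api": "apply_moves", "payload": {
  "deltas": [
    {"tx":-1.6,"ty":3.5,"tz":1.8,"rx":0,"ry":0,"rz":0,"jaw":-1},
    {"tx":-3.1,"ty":7,"tz":3.6,"rx":0,"ry":0,"rz":0,"jaw":-1},
    {"tx":-4.7,"ty":10.5,"tz":5.4,"rx":0,"ry":0,"rz":0,"jaw":-1},
    {"tx":-6.2,"ty":14,"tz":7,"rx":0,"ry":0,"rz":0,"jaw":-1},
    {"tx":-7.8,"ty":17.5,"tz":9,"rx":0,"ry":0,"rz":0,"jaw":-1}
  ]
}}

```text
time_s: 4.35
ee_pos: [0.5174, -0.3136, 0.2038]
ee_rot: [3.141, -0.004, 0.345]
contact_force: [1.0, 0.3, 0.2]
grip_width: 0.0853
```

```bash
cat > lid.py <<'E'
from h import *
import sys
p=env.camera_params("wrist");im,d=env.camera("wrist");save(sys.argv[1],im);np.savez("pics/lid",im=im,d=d)
P,u,v=cloud(p,d);c=np.array([.52,-.3215])
r=np.hypot(*(P[:,:2]-c).T)
T=P[(r<.045)&(P[:,2]>.048)&(P[:,2]<.062)]
(cx,cy),(w,h),a=cv2.minAreaRect((T[:,:2]*1000).astype(np.float32))
s=np.linalg.svd((T-T.mean(0))[:,:2])[2][0]
print("bar",len(T),T.mean(0).round(4),"rect",round(cx,1),round(cy,1),round(w,1),round(h,1),"ang",np.degrees(np.arctan2(s[1],s[0])).round(2),"ztop",np.percentile(T[:,2],[50,95]).round(4))
D=P[(r<.037)&(P[:,2]>.02)&(P[:,2]<.033)]
(dx,dy),rad=cv2.minEnclosingCircle((D[:,:2]*1000).astype(np.float32))
print("disc",len(D),dx,dy,rad,"zmed",np.median(D[:,2]))
to([cx/1000,cy/1000,.1],19)
E
python3 lid.py w3.png
```

```text
bar 774 [ 0.5221 -0.323   0.0548] rect 521.1 -323.5 53.8 12.0 ang -161.06 ztop [0.055  0.0563]
disc 2983 520.8707275390625 -323.4592590332031 34.77162551879883 zmed 0.027903433428870417
t 4.4 pos [ 0.5152 -0.32    0.1993] rpy [1.7989e+02 1.3000e-01 1.9560e+01] q6 0.61 F [-0.32 -4.13 -1.48] tau [-0.165 -0.053  0.009] w 0.0855
  delta t [0.46 0.51 9.93] r [0.02 0.03 0.11]
```

View pics/w3.png

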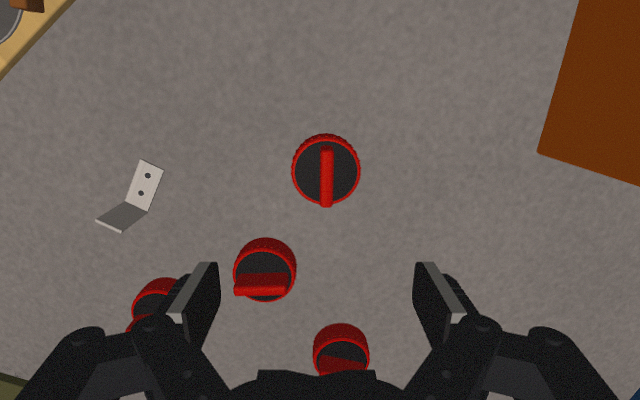

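The wrist picture shows the target lid at pixel (326,170), bar top 56 mm and rectangle 54 x 12 mm, which match the given sizes.

Call:
{"api": "apply_moves", "payload": {
  "deltas": [
    {"tx":0.46,"ty":0.51,"tz":3,"rx":0.02,"ry":0.03,"rz":0.12,"jaw":-1},
    {"tx":0.46,"ty":0.51,"tz":6,"rx":0.02,"ry":0.03,"rz":0.12,"jaw":-1},
    {"tx":0.46,"ty":0.51,"tz":9,"rx":0.02,"ry":0.03,"rz":0.12,"jaw":-1},
    {"tx":0.46,"ty":0.51,"tz":11,"rx":0.02,"ry":0.03,"rz":0.12,"jaw":-1},
    {"tx":0.46,"ty":0.51,"tz":11,"rx":0.02,"ry":0.03,"rz":0.12,"jaw":-1}
  ]
}}

```text
time_s: 4.82
ee_pos: [0.5179, -0.3213, 0.0845]
ee_rot: [-3.134, 0.005, 0.334]
contact_force: [-0.3, 0.3, 0.4]
grip_width: 0.0852
```

```bash
python3 - <<'E'
from h import *
to([.5211,-.3235,.03],18.94)
E
```

```text
t 4.82 pos [ 0.5179 -0.3213  0.0845] rpy [-179.55    0.3    19.16] q6 0.61 F [-0.27  0.29  0.45] tau [0.007 0.047 0.033] w 0.0852
  delta t [0.26 0.35 5.44] r [-0.09  0.06  0.04]
```

Call:
{"api": "apply_moves", "payload": {
  "deltas": [
    {"tx":0.26,"ty":0.35,"tz":1,"rx":-0.09,"ry":0.06,"rz":0.04,"jaw":-1},
    {"tx":0.26,"ty":0.35,"tz":2.5,"rx":-0.09,"ry":0.06,"rz":0.04,"jaw":-1},
    {"tx":0.26,"ty":0.35,"tz":4,"rx":-0.09,"ry":0.06,"rz":0.04,"jaw":-1},
    {"tx":0.26,"ty":0.35,"tz":4.5,"rx":-0.09,"ry":0.06,"rz":0.04,"jaw":-1},
    {"tx":0.26,"ty":0.35,"tz":4.5,"rx":-0.09,"ry":0.06,"rz":0.04,"jaw":-1}
  ]
}}

```text
time_s: 5.23
ee_pos: [0.521, -0.3231, 0.0393]
ee_rot: [-3.141, 0.001, 0.333]
contact_force: [-1.0, -0.1, -0.2]
grip_width: 0.0855
```

```bash
python3 - <<'E'
from h import *
to([.5211,-.3235,.03],18.94)
E
```

```text
t 5.23 pos [ 0.521  -0.3231  0.0393] rpy [-1.7994e+02  4.0000e-02  1.9090e+01] q6 0.61 F [-1.03 -0.1  -0.18] tau [ 0.1   -0.014 -0.016] w 0.0855
  delta t [-0.    0.04  0.93] r [-0.01  0.01  0.03]
```

Call:
{"api": "apply_moves", "payload": {
  "deltas": [
    {"tx":0,"ty":0.04,"tz":0.5,"rx":-0.01,"ry":0.01,"rz":0.03,"jaw":-1},
    {"tx":0,"ty":0.04,"tz":0.93,"rx":-0.01,"ry":0.01,"rz":0.03,"jaw":-1},
    {"tx":0,"ty":0.04,"tz":0.93,"rx":-0.01,"ry":0.01,"rz":0.03,"jaw":-0.5},
    {"tx":0,"ty":0.04,"tz":0.93,"rx":-0.01,"ry":0.01,"rz":0.03,"jaw":0},
    {"tx":0,"ty":0.04,"tz":0.93,"rx":-0.01,"ry":0.01,"rz":0.03,"jaw":0.3}
  ],
  "force": 40
}}

```text
time_s: 5.65
ee_pos: [0.5214, -0.3237, 0.0305]
ee_rot: [3.141, -0.001, 0.331]
contact_force: [1.0, 0.0, 0.1]
grip_width: 0.0513
```

Call:
{"api": "apply_moves", "payload": {
  "deltas": [
    {"tx":0,"ty":0,"tz":0,"rx":0,"ry":0,"rz":0,"jaw":0.6},
    {"tx":0,"ty":0,"tz":0,"rx":0,"ry":0,"rz":0,"jaw":0.8},
    {"tx":0,"ty":0,"tz":0,"rx":0,"ry":0,"rz":0,"jaw":1},
    {"tx":0,"ty":0,"tz":0,"rx":0,"ry":0,"rz":0,"jaw":1},
    {"tx":0,"ty":0,"tz":0,"rx":0,"ry":0,"rz":0,"jaw":1}
  ],
  "force": 40
}}

```text
time_s: 6.07
ee_pos: [0.5217, -0.3239, 0.0309]
ee_rot: [3.14, -0.001, 0.331]
contact_force: [0.7, 0.7, 3.1]
grip_width: 0.0112
```

Call:
{"api": "apply_moves", "payload": {
  "deltas": [
    {"tx":0,"ty":0,"tz":0,"rx":0,"ry":0,"rz":0,"jaw":1},
    {"tx":0,"ty":0,"tz":0,"rx":0,"ry":0,"rz":0,"jaw":1},
    {"tx":0,"ty":0,"tz":0,"rx":0,"ry":0,"rz":0,"jaw":1},
    {"tx":0,"ty":0,"tz":0,"rx":0,"ry":0,"rz":0,"jaw":1}
  ],
  "force": 40
}}

```text
time_s: 6.4
ee_pos: [0.5217, -0.3239, 0.0309]
ee_rot: [3.14, -0.001, 0.331]
contact_force: [0.1, 0.0, 1.1]
grip_width: 0.0114
```

Call:
{"api": "apply_moves", "payload": {
  "deltas": [
    {"tx":0,"ty":0,"tz":-1,"rx":0,"ry":0,"rz":0,"jaw":1},
    {"tx":0,"ty":0,"tz":-5,"rx":0,"ry":0,"rz":0,"jaw":1},
    {"tx":0,"ty":0,"tz":-9,"rx":0,"ry":0,"rz":0,"jaw":1},
    {"tx":0,"ty":0,"tz":-13,"rx":0,"ry":0,"rz":0,"jaw":1},
    {"tx":0,"ty":0,"tz":-17,"rx":0,"ry":0,"rz":0,"jaw":1}
  ],
  "force": 60
}}

```text
time_s: 6.82
ee_pos: [0.5208, -0.3233, 0.2028]
ee_rot: [3.141, -0.0, 0.331]
contact_force: [0.8, -0.8, -0.5]
grip_width: 0.011
```

Call:
{"api": "apply_moves", "payload": {
  "deltas": [
    {"tx":0,"ty":0,"tz":-3.5,"rx":0,"ry":0,"rz":-7,"jaw":1},
    {"tx":0,"ty":0,"tz":-3.5,"rx":0,"ry":0,"rz":-7,"jaw":1},
    {"tx":0,"ty":0,"tz":-3.5,"rx":0,"ry":0,"rz":-7,"jaw":1},
    {"tx":0,"ty":0,"tz":-3.5,"rx":0,"ry":0,"rz":-7,"jaw":1},
    {"tx":0,"ty":0,"tz":-3.5,"rx":0,"ry":0,"rz":-7,"jaw":1}
  ]
}}

```text
time_s: 7.23
ee_pos: [0.5203, -0.323, 0.2386]
ee_rot: [3.141, -0.0, 0.948]
contact_force: [-0.1, 0.1, -1.4]
grip_width: 0.0107
```

Call:
{"api": "apply_moves", "payload": {
  "deltas": [
    {"tx":0,"ty":0,"tz":0,"rx":0,"ry":0,"rz":-7,"jaw":1},
    {"tx":0,"ty":0,"tz":0,"rx":0,"ry":0,"rz":-7,"jaw":1},
    {"tx":0,"ty":0,"tz":0,"rx":0,"ry":0,"rz":-7,"jaw":1},
    {"tx":0,"ty":0,"tz":0,"rx":0,"ry":0,"rz":-7,"jaw":1},
    {"tx":0,"ty":0,"tz":0,"rx":0,"ry":0,"rz":-7,"jaw":1}
  ]
}}

```text
time_s: 7.65
ee_pos: [0.5199, -0.3227, 0.2388]
ee_rot: [-3.142, -0.0, 1.565]
contact_force: [-0.2, -0.9, -1.0]
grip_width: 0.0106
```

```bash
python3 - <<'E'
from h import *
to([.573,.0403,.225],90)
E
```

```text
t 7.65 pos [ 0.5199 -0.3227  0.2388] rpy [-1.800e+02 -1.000e-02  8.965e+01] q6 -0.62 F [-0.24 -0.92 -1.03] tau [0.035 0.036 0.046] w 0.0106
  delta t [36.33  5.09  1.39] r [-0.   -0.   -0.07]
```

Call:
{"api": "apply_moves", "payload": {
  "deltas": [
    {"tx":3.6,"ty":0.5,"tz":0,"rx":0,"ry":0,"rz":0,"jaw":1},
    {"tx":7.3,"ty":1,"tz":0,"rx":0,"ry":0,"rz":0,"jaw":1},
    {"tx":11,"ty":1.5,"tz":0,"rx":0,"ry":0,"rz":0,"jaw":1},
    {"tx":14.6,"ty":2,"tz":0,"rx":0,"ry":0,"rz":0,"jaw":1},
    {"tx":18.2,"ty":2.5,"tz":0,"rx":0,"ry":0,"rz":0,"jaw":1}
  ]
}}

```text
time_s: 8.07
ee_pos: [0.5454, -0.1392, 0.2392]
ee_rot: [-3.141, -0.0, 1.564]
contact_force: [0.4, 0.3, -1.2]
grip_width: 0.0107
```

Call:
{"api": "apply_moves", "payload": {
  "deltas": [
    {"tx":3.6,"ty":0.5,"tz":0,"rx":0,"ry":0,"rz":0,"jaw":1},
    {"tx":7.3,"ty":1,"tz":0,"rx":0,"ry":0,"rz":0,"jaw":1},
    {"tx":11,"ty":1.5,"tz":0,"rx":0,"ry":0,"rz":0,"jaw":1},
    {"tx":14.6,"ty":2,"tz":0,"rx":0,"ry":0,"rz":0,"jaw":1},
    {"tx":18.2,"ty":2.6,"tz":0,"rx":0,"ry":0,"rz":0,"jaw":1}
  ]
}}

```text
time_s: 8.48
ee_pos: [0.5718, 0.0445, 0.2396]
ee_rot: [-3.141, -0.0, 1.564]
contact_force: [0.4, -0.4, -1.7]
grip_width: 0.0108
```

```bash
python3 - <<'E'
from h import *
s=env.get_state()
p=env.camera_params("wrist");im,d=env.camera("wrist");save("w4.png",im)
P,u,v=cloud(p,d)
M=R.from_euler("xyz",s["ee_rot"]);Q=M.inv().apply(P-s["ee_pos"])
# tool frame: lid disc near z~0..0.004
hsv=cv2.cvtColor(im,cv2.COLOR_RGB2HSV)
red=((hsv[...,0]<8)|(hsv[...,0]>172))&(hsv[...,1]>150)
rd=red[v,u]
r=np.hypot(Q[:,0],Q[:,1])
L=Q[(r<.045)&(Q[:,2]>-.01)&(Q[:,2]<.035)]
print(len(L),L.min(0).round(4),L.max(0).round(4))
ring=Q[rd&(r<.045)&(Q[:,2]>-.004)&(Q[:,2]<.010)];print("ring red",len(ring),ring.min(0).round(4),ring.max(0).round(4))
A=np.c_[2*ring[:,:2],np.ones(len(ring))];k=np.linalg.lstsq(A,(ring[:,:2]**2).sum(1),rcond=None)[0];print("circ",k[:2],np.sqrt(k[2]+k[0]**2+k[1]**2))
bar=Q[rd&(r<.032)&(Q[:,2]<-.015)&(Q[:,2]>-.04)];print("bar",len(bar),bar.min(0).round(4) if len(bar) else 0,bar.max(0).round(4) if len(bar) else 0)
to([.573,.0403,.225],90)
E
```

```text
8864 [-0.0209 -0.0346 -0.01  ] [0.0341 0.034  0.0325]
ring red 2532 [-0.0209 -0.0346 -0.004 ] [0.0341 0.034  0.01  ]
circ [-0.00024698 -0.00013429] 0.03172961938161408
bar 3292 [-0.0272 -0.0066 -0.0374] [ 0.0268  0.0058 -0.0151]
t 8.53 pos [0.5732 0.0516 0.2397] rpy [179.96  -0.42  89.8 ] q6 0.01 F [ 1.49  4.09 -1.3 ] tau [ 0.182 -0.077  0.04 ] w 0.0106
  delta t [-1.14 -0.02  1.46] r [ 0.01 -0.08 -0.04]
```

View pics/w4.png

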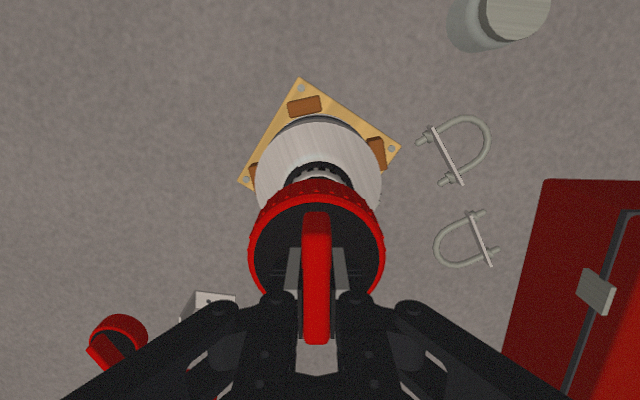

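Call:
{"api": "apply_moves", "payload": {
  "deltas": [
    {"tx":-1.13,"ty":0.03,"tz":1,"rx":0.01,"ry":-0.08,"rz":-0.04,"jaw":1},
    {"tx":-1.13,"ty":0.03,"tz":3,"rx":0.01,"ry":-0.08,"rz":-0.04,"jaw":1},
    {"tx":-1.13,"ty":0.03,"tz":5,"rx":0.01,"ry":-0.08,"rz":-0.04,"jaw":1},
    {"tx":-1.13,"ty":0.03,"tz":5.3,"rx":0.01,"ry":-0.08,"rz":-0.04,"jaw":1},
    {"tx":-1.13,"ty":0.03,"tz":5.3,"rx":0.01,"ry":-0.08,"rz":-0.04,"jaw":1}
  ]
}}

```text
time_s: 8.95
ee_pos: [0.5716, 0.0398, 0.1849]
ee_rot: [-3.137, -0.0, 1.57]
contact_force: [0.6, -0.0, -1.0]
grip_width: 0.0108
```

```bash
python3 - <<'E'
from h import *
to([.5735,.0403,.170],90)
E
```

```text
t 8.95 pos [0.5716 0.0398 0.1849] rpy [-179.71   -0.     89.97] q6 -0.0 F [ 0.59 -0.02 -0.96] tau [ 0.009  0.    -0.02 ] w 0.0108
  delta t [0.05 0.2  1.49] r [-0.06 -0.   -0.01]
```

Call:
{"api": "apply_moves", "payload": {
  "deltas": [
    {"tx":0.05,"ty":0.2,"tz":0,"rx":-0.06,"ry":0,"rz":0,"jaw":1},
    {"tx":0.05,"ty":0.2,"tz":0.4,"rx":-0.06,"ry":0,"rz":0,"jaw":1},
    {"tx":0.05,"ty":0.2,"tz":0.8,"rx":-0.06,"ry":0,"rz":0,"jaw":1},
    {"tx":0.05,"ty":0.2,"tz":1.1,"rx":-0.06,"ry":0,"rz":0,"jaw":1},
    {"tx":0.05,"ty":0.2,"tz":1.2,"rx":-0.06,"ry":0,"rz":0,"jaw":1}
  ]
}}

```text
time_s: 9.37
ee_pos: [0.5734, 0.0401, 0.1727]
ee_rot: [3.142, 0.0, 1.57]
contact_force: [0.2, -0.7, -0.0]
grip_width: 0.0109
```

```bash
python3 - <<'E'
from h import *
to([.5735,.0403,.160],90)
E
```

```text
t 9.37 pos [0.5734 0.0401 0.1727] rpy [180.     0.    89.95] q6 -0.0 F [ 0.24 -0.68 -0.02] tau [-0.009  0.031 -0.039] w 0.0109
  delta t [0.02 0.01 1.27] r [ 0.    0.   -0.01]
```

Call:
{"api": "apply_moves", "payload": {
  "deltas": [
    {"tx":0.01,"ty":0.01,"tz":0.2,"rx":0,"ry":0,"rz":0,"jaw":1},
    {"tx":0.01,"ty":0.01,"tz":0.4,"rx":0,"ry":0,"rz":0,"jaw":1},
    {"tx":0.01,"ty":0.01,"tz":0.6,"rx":0,"ry":0,"rz":0,"jaw":1},
    {"tx":0.01,"ty":0.01,"tz":0.75,"rx":0,"ry":0,"rz":0,"jaw":1},
    {"tx":0.01,"ty":0.01,"tz":0.9,"rx":0,"ry":0,"rz":0,"jaw":1}
  ]
}}

```text
time_s: 9.78
ee_pos: [0.5735, 0.0403, 0.1635]
ee_rot: [3.142, -0.0, 1.57]
contact_force: [-0.3, -0.0, -1.4]
grip_width: 0.011
```

Call:
{"api": "apply_moves", "payload": {
  "deltas": [
    {"tx":0,"ty":0,"tz":0.05,"rx":0,"ry":0,"rz":0,"jaw":1},
    {"tx":0,"ty":0,"tz":0.1,"rx":0,"ry":0,"rz":0,"jaw":1}
  ]
}}

```text
time_s: 9.95
ee_pos: [0.5734, 0.0403, 0.1624]
ee_rot: [-3.141, 0.0, 1.57]
contact_force: [0.4, -0.4, -2.0]
grip_width: 0.0108
```

Call:
{"api": "apply_moves", "payload": {
  "deltas": [
    {"tx":0,"ty":0,"tz":0.06,"rx":0,"ry":0,"rz":0,"jaw":1},
    {"tx":0,"ty":0,"tz":0.12,"rx":0,"ry":0,"rz":0,"jaw":1}
  ]
}}

```text
time_s: 10.12
ee_pos: [0.5735, 0.0403, 0.1612]
ee_rot: [-3.142, -0.0, 1.57]
contact_force: [0.5, -0.2, -1.2]
grip_width: 0.0112
```

Call:
{"api": "apply_moves", "payload": {
  "deltas": [
    {"tx":0,"ty":0,"tz":0.05,"rx":0,"ry":0,"rz":0,"jaw":1},
    {"tx":0,"ty":0,"tz":0.08,"rx":0,"ry":0,"rz":0,"jaw":1}
  ]
}}

```text
time_s: 10.28
ee_pos: [0.5736, 0.0403, 0.1604]
ee_rot: [3.141, -0.0, 1.57]
contact_force: [0.7, -1.1, -1.0]
grip_width: 0.0108
```

Call:
{"api": "apply_moves", "payload": {
  "deltas": [
    {"tx":0,"ty":0,"tz":0.05,"rx":0,"ry":0,"rz":0,"jaw":1},
    {"tx":0,"ty":0,"tz":0.08,"rx":0,"ry":0,"rz":0,"jaw":1}
  ]
}}

```text
time_s: 10.45
ee_pos: [0.5736, 0.0403, 0.1598]
ee_rot: [3.141, 0.0, 1.57]
contact_force: [-0.7, -0.0, 1.2]
grip_width: 0.011
```

Call:
{"api": "apply_moves", "payload": {
  "deltas": [
    {"tx":0,"ty":0,"tz":0.05,"rx":0,"ry":0,"rz":0,"jaw":1},
    {"tx":0,"ty":0,"tz":0.08,"rx":0,"ry":0,"rz":0,"jaw":1}
  ]
}}

```text
time_s: 10.62
ee_pos: [0.5737, 0.0403, 0.1597]
ee_rot: [3.141, 0.0, 1.57]
contact_force: [-2.2, 0.7, 6.9]
grip_width: 0.0112
```

Contact: the lid rides on the thread at TCP z 0.1597 with no side force. I'm turning it backwards with about 4 N of push.

Call:
{"api": "apply_moves", "payload": {
  "deltas": [
    {"tx":0,"ty":0,"tz":0.02,"rx":0,"ry":0,"rz":-0.8,"jaw":1},
    {"tx":0,"ty":0,"tz":0,"rx":0,"ry":0,"rz":-1.6,"jaw":1}
  ]
}}

```text
time_s: 10.78
ee_pos: [0.5739, 0.0405, 0.1602]
ee_rot: [3.14, -0.0, 1.713]
contact_force: [-0.3, 0.4, 4.0]
grip_width: 0.0108
```

Call:
{"api": "apply_moves", "payload": {
  "deltas": [
    {"tx":0,"ty":0,"tz":0.02,"rx":0,"ry":0,"rz":-0.8,"jaw":1},
    {"tx":0,"ty":0,"tz":0,"rx":0,"ry":0,"rz":-1.6,"jaw":1}
  ]
}}

```text
time_s: 10.95
ee_pos: [0.574, 0.0406, 0.1606]
ee_rot: [3.139, 0.0, 1.856]
contact_force: [-1.3, 0.0, 2.3]
grip_width: 0.0108
```

Call:
{"api": "apply_moves", "payload": {
  "deltas": [
    {"tx":-0.01,"ty":-0.02,"tz":0.02,"rx":0.03,"ry":0,"rz":-0.8,"jaw":1},
    {"tx":-0.02,"ty":-0.04,"tz":0.015,"rx":0.03,"ry":0,"rz":-1.6,"jaw":1}
  ]
}}

```text
time_s: 11.12
ee_pos: [0.574, 0.0404, 0.161]
ee_rot: [3.141, 0.0, 1.999]
contact_force: [-1.1, 1.0, 3.6]
grip_width: 0.0107
```

Call:
{"api": "apply_moves", "payload": {
  "deltas": [
    {"tx":0,"ty":0,"tz":0.02,"rx":0.02,"ry":0,"rz":-0.8,"jaw":1},
    {"tx":0,"ty":0,"tz":0.01,"rx":0.02,"ry":0,"rz":-1.6,"jaw":1}
  ]
}}

```text
time_s: 11.28
ee_pos: [0.5744, 0.0405, 0.1614]
ee_rot: [-3.141, 0.001, 2.142]
contact_force: [-0.9, 0.4, 3.0]
grip_width: 0.0108
```

Call:
{"api": "apply_moves", "payload": {
  "deltas": [
    {"tx":0.02,"ty":-0.03,"tz":0.03,"rx":0,"ry":0,"rz":-0.8,"jaw":1},
    {"tx":0.04,"ty":-0.06,"tz":0.02,"rx":0,"ry":0,"rz":-1.6,"jaw":1}
  ]
}}

```text
time_s: 11.45
ee_pos: [0.5743, 0.0406, 0.1615]
ee_rot: [3.141, 0.002, 2.285]
contact_force: [-0.1, 0.3, -0.2]
grip_width: 0.011
```

The push fell to nothing. I'm checking for the drop by following straight down.

Call:
{"api": "apply_moves", "payload": {
  "deltas": [
    {"tx":0.02,"ty":-0.02,"tz":0.08,"rx":0,"ry":0,"rz":0,"jaw":1},
    {"tx":0.03,"ty":-0.04,"tz":0.12,"rx":0,"ry":0,"rz":0,"jaw":1}
  ]
}}

```text
time_s: 11.62
ee_pos: [0.5742, 0.0406, 0.1609]
ee_rot: [3.14, 0.002, 2.284]
contact_force: [-0.8, 0.6, 5.6]
grip_width: 0.011
```

Call:
{"api": "apply_moves", "payload": {
  "deltas": [
    {"tx":0.01,"ty":-0.02,"tz":0.04,"rx":0,"ry":0,"rz":-0.8,"jaw":1},
    {"tx":0.02,"ty":-0.04,"tz":0.03,"rx":0,"ry":-0.02,"rz":-1.6,"jaw":1}
  ]
}}

```text
time_s: 11.78
ee_pos: [0.5739, 0.0404, 0.1604]
ee_rot: [3.14, 0.004, 2.424]
contact_force: [0.5, -1.0, -1.1]
grip_width: 0.0109
```

Call:
{"api": "apply_moves", "payload": {
  "deltas": [
    {"tx":0.01,"ty":-0.01,"tz":0.08,"rx":0,"ry":-0.04,"rz":0,"jaw":1},
    {"tx":0.02,"ty":-0.02,"tz":0.14,"rx":0,"ry":-0.04,"rz":0,"jaw":1}
  ]
}}

```text
time_s: 11.95
ee_pos: [0.5733, 0.0404, 0.1585]
ee_rot: [3.141, 0.008, 2.421]
contact_force: [0.7, -0.0, -1.0]
grip_width: 0.0108
```

It dropped. I'm following it down.

Call:
{"api": "apply_moves", "payload": {
  "deltas": [
    {"tx":0,"ty":0,"tz":0.08,"rx":0,"ry":0,"rz":0,"jaw":1},
    {"tx":0,"ty":0,"tz":0.14,"rx":0,"ry":0,"rz":0,"jaw":1}
  ]
}}

```text
time_s: 12.12
ee_pos: [0.5729, 0.0405, 0.1566]
ee_rot: [3.141, 0.007, 2.419]
contact_force: [-0.3, -0.2, -1.6]
grip_width: 0.011
```

```bash
python3 - <<'E'
from h import *
to([.5735,.0403,.156],138.7)
E
```

```text
t 12.12 pos [0.5729 0.0405 0.1566] rpy [179.98   0.4  138.63] q6 -0.85 F [-0.26 -0.15 -1.63] tau [ 0.022  0.043 -0.046] w 0.011
  delta t [-0.06  0.03  0.06] r [ 0.    0.08 -0.01]
```

Call:
{"api": "apply_moves", "payload": {
  "deltas": [
    {"tx":-0.05,"ty":0.03,"tz":0.04,"rx":0,"ry":0.08,"rz":0,"jaw":1},
    {"tx":-0.06,"ty":0.03,"tz":0.07,"rx":0,"ry":0.08,"rz":0,"jaw":1}
  ]
}}

```text
time_s: 12.28
ee_pos: [0.5733, 0.0403, 0.1562]
ee_rot: [3.142, -0.001, 2.419]
contact_force: [-1.7, 0.5, 4.7]
grip_width: 0.011
```

Call:
{"api": "apply_moves", "payload": {
  "deltas": [
    {"tx":0,"ty":0,"tz":0.05,"rx":0,"ry":0,"rz":0,"jaw":1},
    {"tx":0,"ty":0,"tz":0.08,"rx":0,"ry":0,"rz":0,"jaw":1}
  ]
}}

```text
time_s: 12.45
ee_pos: [0.5733, 0.0403, 0.1561]
ee_rot: [3.141, -0.001, 2.418]
contact_force: [-2.6, 0.4, 7.9]
grip_width: 0.0112
```

It is in the thread start at TCP z 0.1561, yaw 138.6°, a drop of about 5.5 mm. Now I turn forwards, letting it sink 1 mm per 20°.

Call:
{"api": "apply_moves", "payload": {
  "deltas": [
    {"tx":0,"ty":0,"tz":0.05,"rx":0,"ry":0,"rz":1,"jaw":1},
    {"tx":0,"ty":0,"tz":0.1,"rx":0,"ry":0,"rz":2,"jaw":1},
    {"tx":0,"ty":0,"tz":0.1,"rx":0,"ry":0,"rz":3,"jaw":1}
  ]
}}

```text
time_s: 12.7
ee_pos: [0.5743, 0.04, 0.1556]
ee_rot: [3.14, 0.0, 2.152]
contact_force: [0.5, -0.8, 0.3]
grip_width: 0.0107
```

Call:
{"api": "apply_moves", "payload": {
  "deltas": [
    {"tx":0,"ty":0,"tz":0.05,"rx":0,"ry":0,"rz":1,"jaw":1},
    {"tx":0,"ty":0,"tz":0.1,"rx":0,"ry":0,"rz":2,"jaw":1},
    {"tx":0,"ty":0,"tz":0.1,"rx":0,"ry":0,"rz":3,"jaw":1}
  ]
}}

```text
time_s: 12.95
ee_pos: [0.5744, 0.0393, 0.1548]
ee_rot: [3.14, 0.001, 1.885]
contact_force: [-0.7, -1.5, -0.1]
grip_width: 0.0109
```

```bash
python3 - <<'E'
from h import *
to([.5735,.0403,.1545],98.6)
E
```

```text
t 12.95 pos [0.5744 0.0393 0.1548] rpy [1.7993e+02 7.0000e-02 1.0802e+02] q6 -0.32 F [-0.71 -1.48 -0.11] tau [-0.201  0.25  -0.009] w 0.0109
  delta t [ 0.12 -0.05  0.03] r [0.02 0.01 1.88]
```

Call:
{"api": "apply_moves", "payload": {
  "deltas": [
    {"tx":0.06,"ty":-0.03,"tz":0.06,"rx":0.02,"ry":0,"rz":1,"jaw":1},
    {"tx":0.12,"ty":-0.05,"tz":0.11,"rx":0.02,"ry":0,"rz":2,"jaw":1},
    {"tx":0.12,"ty":-0.05,"tz":0.12,"rx":0.02,"ry":0,"rz":3,"jaw":1}
  ]
}}

```text
time_s: 13.2
ee_pos: [0.5742, 0.0399, 0.154]
ee_rot: [3.14, 0.002, 1.619]
contact_force: [-0.5, 0.7, 1.2]
grip_width: 0.0107
```

```bash
python3 - <<'E'
from h import *
to([.5735,.0403,.1530],78)
E
```

```text
t 13.2 pos [0.5742 0.0399 0.154 ] rpy [1.7992e+02 1.1000e-01 9.2750e+01] q6 -0.05 F [-0.51  0.67  1.2 ] tau [-0.111  0.031  0.008] w 0.0107
  delta t [ 0.05 -0.07  0.1 ] r [0.02 0.02 2.95]
```

Call:
{"api": "apply_moves", "payload": {
  "deltas": [
    {"tx":0.03,"ty":-0.04,"tz":0.06,"rx":0.02,"ry":0.02,"rz":1,"jaw":1},
    {"tx":0.05,"ty":-0.06,"tz":0.11,"rx":0.02,"ry":0.02,"rz":2,"jaw":1},
    {"tx":0.05,"ty":-0.06,"tz":0.12,"rx":0.02,"ry":0.02,"rz":3,"jaw":1}
  ]
}}

```text
time_s: 13.45
ee_pos: [0.5744, 0.0401, 0.1532]
ee_rot: [3.14, -0.0, 1.352]
contact_force: [-0.3, 0.9, 1.2]
grip_width: 0.011
```

```bash
python3 - <<'E'
from h import *
to([.5735,.0403,.1530],68)
E
```

```text
t 13.45 pos [0.5744 0.0401 0.1532] rpy [ 1.799e+02 -1.000e-02  7.748e+01] q6 0.22 F [-0.3   0.88  1.21] tau [-0.013  0.078  0.051] w 0.011
  delta t [ 0.   -0.1   0.02] r [ 0.02 -0.    1.9 ]
```

Call:
{"api": "apply_moves", "payload": {
  "deltas": [
    {"tx":0,"ty":-0.02,"tz":0.06,"rx":0.02,"ry":0,"rz":1,"jaw":1},
    {"tx":0,"ty":-0.04,"tz":0.11,"rx":0.02,"ry":0,"rz":2,"jaw":1},
    {"tx":0,"ty":-0.04,"tz":0.12,"rx":0.02,"ry":0,"rz":3,"jaw":1}
  ]
}}

```text
time_s: 13.7
ee_pos: [0.5749, 0.0401, 0.1526]
ee_rot: [3.14, -0.001, 1.086]
contact_force: [0.1, 0.3, 2.6]
grip_width: 0.0108
```

```bash
python3 - <<'E'
from h import *
to([.5738,.0403,.1515],50)
E
```

```text
t 13.7 pos [0.5749 0.0401 0.1526] rpy [ 1.799e+02 -6.000e-02  6.222e+01] q6 0.48 F [0.12 0.28 2.59] tau [-0.018  0.027  0.011] w 0.0108
  delta t [-0.03 -0.11  0.11] r [ 0.02 -0.01  2.44]
```

Call:
{"api": "apply_moves", "payload": {
  "deltas": [
    {"tx":-0.02,"ty":-0.04,"tz":0.05,"rx":0.02,"ry":0,"rz":1,"jaw":1},
    {"tx":-0.03,"ty":-0.06,"tz":0.08,"rx":0.02,"ry":0,"rz":2,"jaw":1}
  ]
}}

```text
time_s: 13.87
ee_pos: [0.5751, 0.04, 0.1523]
ee_rot: [3.14, -0.002, 0.907]
contact_force: [-0.2, -0.4, 3.7]
grip_width: 0.011
```

```bash
python3 - <<'E'
from h import *
to([.5738,.0403,.1515],40)
E
```

```text
t 13.87 pos [0.5751 0.04   0.1523] rpy [ 1.7993e+02 -1.3000e-01  5.1950e+01] q6 0.66 F [-0.16 -0.41  3.71] tau [-0.049 -0.003  0.019] w 0.011
  delta t [-0.05 -0.12  0.08] r [ 0.01 -0.03  2.39]
```

Call:
{"api": "apply_moves", "payload": {
  "deltas": [
    {"tx":0,"ty":0,"tz":0.05,"rx":0.02,"ry":0,"rz":1,"jaw":1},
    {"tx":0,"ty":0,"tz":0.08,"rx":0.02,"ry":0,"rz":2,"jaw":1}
  ]
}}

```text
time_s: 14.03
ee_pos: [0.5752, 0.0398, 0.152]
ee_rot: [-3.141, -0.002, 0.727]
contact_force: [-2.3, -1.0, 5.0]
grip_width: 0.0108
```

```bash
python3 - <<'E'
from h import *
to([.5738,.0403,.1515],40)
E
```

```text
t 14.03 pos [0.5752 0.0398 0.152 ] rpy [-1.7997e+02 -1.4000e-01  4.1670e+01] q6 0.84 F [-2.31 -0.96  5.01] tau [-0.024  0.388  0.106] w 0.0108
  delta t [-0.07 -0.13  0.05] r [-0.01 -0.03  0.33]
```

Call:
{"api": "apply_moves", "payload": {
  "deltas": [
    {"tx":-0.03,"ty":-0.05,"tz":0.03,"rx":0,"ry":-0.03,"rz":1,"jaw":1},
    {"tx":-0.05,"ty":-0.08,"tz":0.05,"rx":0,"ry":-0.03,"rz":2,"jaw":1}
  ]
}}

```text
time_s: 14.2
ee_pos: [0.5749, 0.0399, 0.152]
ee_rot: [3.141, -0.001, 0.548]
contact_force: [-0.9, -0.2, 3.7]
grip_width: 0.0108
```

```bash
python3 - <<'E'
from h import *
to([.5738,.0403,.1515],20)
E
```

```text
t 14.2 pos [0.5749 0.0399 0.152 ] rpy [ 1.7998e+02 -3.0000e-02  3.1410e+01] q6 1.02 F [-0.9  -0.24  3.67] tau [-0.058  0.15   0.07 ] w 0.0108
  delta t [-0.07 -0.09  0.05] r [ 0.   -0.01  2.28]
```

Call:
{"api": "apply_moves", "payload": {
  "deltas": [
    {"tx":-0.03,"ty":-0.05,"tz":0.03,"rx":0,"ry":0,"rz":1,"jaw":1},
    {"tx":-0.04,"ty":-0.06,"tz":0.05,"rx":0,"ry":0,"rz":1.8,"jaw":1}
  ]
}}

```text
time_s: 14.37
ee_pos: [0.5743, 0.0401, 0.1517]
ee_rot: [3.141, -0.001, 0.387]
contact_force: [-1.8, 0.5, 3.8]
grip_width: 0.0108
```

```bash
python3 - <<'E'
from h import *
to([.5738,.0403,.1515],10)
E
```

```text
t 14.37 pos [0.5743 0.0401 0.1517] rpy [ 1.7997e+02 -5.0000e-02  2.2160e+01] q6 1.18 F [-1.83  0.47  3.81] tau [-0.04   0.27   0.124] w 0.0108
  delta t [-0.04 -0.04  0.02] r [ 0.01 -0.01  2.43]
```

Call:
{"api": "apply_moves", "payload": {
  "deltas": [
    {"tx":-0.02,"ty":-0.02,"tz":0.01,"rx":0,"ry":0,"rz":1,"jaw":1},
    {"tx":-0.02,"ty":-0.02,"tz":0.0,"rx":0,"ry":0,"rz":1,"jaw":1},
    {"tx":-0.02,"ty":-0.02,"tz":-0.02,"rx":0,"ry":0,"rz":1,"jaw":1}
  ]
}}

```text
time_s: 14.62
ee_pos: [0.5741, 0.0401, 0.1516]
ee_rot: [3.141, -0.001, 0.301]
contact_force: [0.7, 0.8, -2.7]
grip_width: 0.0107
```

```bash
python3 - <<'E'
from h import *
to([.5738,.0403,.1515],10)
E
```

```text
t 14.62 pos [0.5741 0.0401 0.1516] rpy [ 1.7997e+02 -5.0000e-02  1.7260e+01] q6 1.27 F [ 0.65  0.81 -2.71] tau [-0.022 -0.048 -0.172] w 0.0107
  delta t [-0.02 -0.02  0.01] r [ 0.   -0.01  1.45]
```

Call:
{"api": "apply_moves", "payload": {
  "deltas": [
    {"tx":0,"ty":0,"tz":0,"rx":0,"ry":0,"rz":0.3,"jaw":1},
    {"tx":0,"ty":0,"tz":0,"rx":0,"ry":0,"rz":0.6,"jaw":1}
  ]
}}

```text
time_s: 14.78
ee_pos: [0.574, 0.0402, 0.1514]
ee_rot: [3.141, -0.0, 0.249]
contact_force: [-0.9, 0.5, -1.5]
grip_width: 0.0111
```

```bash
python3 - <<'E'
from h import *
to([.5738,.0403,.1515],10)
E
```

```text
t 14.78 pos [0.574  0.0402 0.1514] rpy [ 1.7998e+02 -3.0000e-02  1.4270e+01] q6 1.32 F [-0.91  0.51 -1.53] tau [-0.009  0.088  0.205] w 0.0111
  delta t [-0.01 -0.02 -0.01] r [ 0.   -0.01  0.85]
```

Turning is stiff at 0.2 N m and the lid draws itself down with no push: snug. I'm letting go and rising.

Call:
{"api": "apply_moves", "payload": {
  "deltas": [
    {"tx":0,"ty":0,"tz":0,"rx":0,"ry":0,"rz":0,"jaw":0.6},
    {"tx":0,"ty":0,"tz":0,"rx":0,"ry":0,"rz":0,"jaw":0.3},
    {"tx":0,"ty":0,"tz":0,"rx":0,"ry":0,"rz":0,"jaw":0.1},
    {"tx":0,"ty":0,"tz":0,"rx":0,"ry":0,"rz":0,"jaw":0},
    {"tx":0,"ty":0,"tz":0,"rx":0,"ry":0,"rz":0,"jaw":0}
  ]
}}

```text
time_s: 15.2
ee_pos: [0.5742, 0.0401, 0.1516]
ee_rot: [3.141, -0.001, 0.249]
contact_force: [0.8, 0.3, 0.2]
grip_width: 0.0428
```

Call:
{"api": "apply_moves", "payload": {
  "deltas": [
    {"tx":0,"ty":0,"tz":-1,"rx":0,"ry":0,"rz":0,"jaw":-0.2},
    {"tx":0,"ty":0,"tz":-3,"rx":0,"ry":0,"rz":0,"jaw":-0.2},
    {"tx":0,"ty":0,"tz":-7,"rx":0,"ry":0,"rz":0,"jaw":-0.2},
    {"tx":0,"ty":0,"tz":-10,"rx":0,"ry":0,"rz":0,"jaw":-0.5},
    {"tx":0,"ty":0,"tz":-12,"rx":0,"ry":0,"rz":0,"jaw":-1}
  ]
}}

```text
time_s: 15.62
ee_pos: [0.5755, 0.0401, 0.276]
ee_rot: [3.14, -0.006, 0.249]
contact_force: [0.8, -0.2, 0.1]
grip_width: 0.0739
```

Call:
{"api": "apply_moves", "payload": {
  "deltas": [
    {"tx":0,"ty":0,"tz":-1,"rx":0,"ry":0,"rz":0,"jaw":-1},
    {"tx":0,"ty":0,"tz":-1,"rx":0,"ry":0,"rz":0,"jaw":-1},
    {"tx":0,"ty":0,"tz":-1,"rx":0,"ry":0,"rz":0,"jaw":-1}
  ]
}}

```text
time_s: 15.87
ee_pos: [0.5759, 0.0401, 0.2874]
ee_rot: [3.139, -0.009, 0.249]
contact_force: [-0.1, -0.1, 0.4]
grip_width: 0.0853
```

```bash
python3 - <<'E'
from h import *
p=env.camera_params("wrist");im,d=env.camera("wrist");save("w5.png",im)
P,u,v=cloud(p,d)
r=np.hypot(P[:,0]-.574,P[:,1]-.0402)
T=P[(r<.035)&(P[:,2]>.165)&(P[:,2]<.185)]
s=np.linalg.svd((T-T.mean(0))[:,:2])[2][0];(cx,cy),(w,h),a=cv2.minAreaRect((T[:,:2]*1000).astype(np.float32))
print("bar",len(T),cx,cy,w,h,"ang",np.degrees(np.arctan2(s[1],s[0])),"ztop",np.percentile(T[:,2],[5,50,95]))
D=P[(r<.033)&(P[:,2]>.14)&(P[:,2]<.156)]
c=np.linalg.lstsq(np.c_[D[:,:2]-[.574,.0402],np.ones(len(D))],D[:,2],rcond=None)[0]
print("flat",len(D),np.median(D[:,2]),"tilt deg",np.degrees(c[:2]))
to([.5738,.0403,.27],14)
E
```

```text
bar 995 574.2439575195312 39.07725524902344 53.34587860107422 11.988834381103516 ang -165.84819397747924 ztop [0.17262385 0.1753891  0.17669136]
flat 3403 0.1484387954397014 tilt deg [-0.18767333 -0.57307743]
t 15.92 pos [0.575  0.0402 0.2859] rpy [179.9   -0.34  14.3 ] q6 1.32 F [ 0.43 -0.09 -0.46] tau [-0.039 -0.001  0.016] w 0.0858
  delta t [-0.12 -0.05  1.59] r [ 0.02 -0.07  0.06]
```

View pics/w5.png

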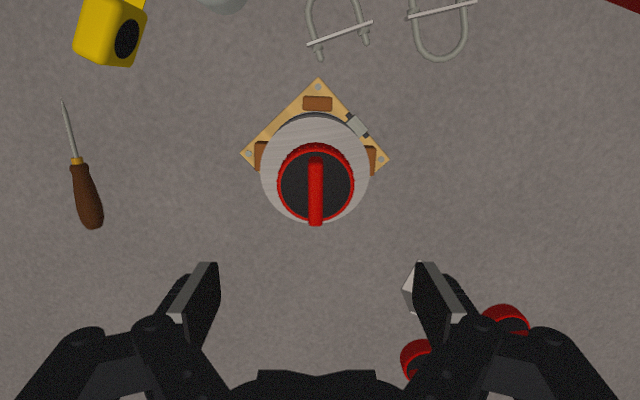

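The last picture shows the lid level on the tin at pixel (316,190), with the bar still at the angle I left it (14°) and the fingers clear. Handing in.

```bash
python3 -c "
from workcell import env
print(env.hand_in())"
```

```text
the job is handed in; nothing more can be done
None
```

The red lid is on the tin and screwed down snug, and I handed the job in at about 16 s; no verdict was reported.

- **Lid:** I took the one farthest from the base, 0.61 m away at top pixel (434,199).
- **Backwards turn:** It rode on the thread with no side force. I turned it back about 49° with about 3–5 N of push, apart from about 7–8 N at first touch and at one check for the drop. Then the push fell to nothing and it sank about 5 mm into the thread start.
- **Forwards turn:** From there I turned it forward about 124°. Turning went stiff at about 97° (0.1 N m, then 0.2 N m at the end). With my push taken off, the thread held the lid down and kept drawing it in.

**Last checks:**
- **Height:** The bar point was 21.3 mm above the mouth by the hand and about 22.0 mm by the camera. The two differ by 0.7 mm, but both lie in the snug range of 20.5–22.3 mm.
- **Past the bite:** By angle it is roughly 20–29° past, which is inside the 10–45° asked for.
- **Level and still:** The camera read a tilt of about 0.6° at most, and the bar had not moved since I let go.
- **Rest of the bench:** The gripper was open and clear, with wrist force near zero. I knowingly touched nothing else, but I did not measure the other things again.

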